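# Shut and lock the drive cover of a potter's wheel

## Task

The hinged drive cover on top of the potter's wheel was left ajar: push it shut with a fingertip until it lies flush. Then set a fingertip in the slot of its big round quarter-turn fastener and turn it clockwise, seen from above, until it stops and the cover is locked. Do not raise the cover or pick anything up, leave everything else where it stands, and finish with the hand clear.

Things in the scene. Friction and masses are not known exactly. Their poses are not given: they have to be found in the camera images.
- wheel: fixed table-top potter's wheel, a white box 300 mm (its x) by 460 mm (its y), flat deck 130 mm above the table. Origin under its centre on the table; x points away from its front (which faces the robot), y left, z up. Left half: round wheel head, 204 mm across, centred at x 0, y 110 mm, top 162 mm above the table. Right half: the drive cover, centre line at y = -115 mm.
- cover (a joint): angle (rad) of the drive cover: 0 is shut, resting on a stop with its top flush with the deck (130 mm above the table); it grows as the front edge rises. Starts 0.15 to 0.38. The hinge is stiff: the cover stays where it is left, and about 2 N down at the front edge moves it.
- cover_hinge (a point): middle of the cover's hinge line at its far edge, 126 mm above the table, at x = 100, y = -115 mm in the wheel's frame; the line runs along the wheel's y. The grey cover is 222 mm (from hinge to front edge) by 184 mm, 8 mm thick; its top face lies 4 mm above the hinge line. Axes turn with the cover.
- cover_edge (a point): middle of the front edge of the cover, on its top face, 222 mm from the hinge; its axes turn with the cover: x towards the hinge, y to the left, z out of the top. A 19 mm flat strip lies between this edge and the fastener's collar.
- latch (a joint): angle (rad) of the quarter-turn fastener: 0 unlocked, slot parallel to the hinge; grows clockwise seen from above to a hard stop at 1.571, locked, slot front to back. Starts 0 to 0.3. Needs about 0.09 N m (4 N at 25 mm from the axis), no spring, stays where left. Turned, a tongue below catches under the housing's front lip and holds the cover; if the cover is not fully down, the tongue jams on the lip.
- latch_top (a point): centre of the fastener on its axis, level with its top; y runs along the slot, z out of the top. Steel disc 89 mm across, top 17 mm above the cover (147 mm above the table when shut), in a fixed collar of the same height, 112 mm across. One slot crosses its diameter: 26 mm wide, 89 mm long, 14 mm deep, ends closed by the collar. The axis is on the cover's centre line, 75 mm from the front edge.
- pot: terracotta pot, 92 mm wide, 70 mm tall, standing on the wheel head; leave it alone. Origin at the centre of its underside.
- rib: flat wooden shaping rib, 32 x 85 x 9 mm, lying on the deck behind the cover's hinge; leave it alone. Origin at the centre of its underside.
- roller: wooden clay roller, 200 mm long, 30 mm thick, lying on the table along the right side of the machine; leave it alone. Origin at the centre of its underside.
- slat: wooden slat, 260 x 35 x 8 mm, on the table beyond the roller; leave it alone. Origin at the centre of its underside.
- bowl: plastic bowl, 110 mm wide, 60 mm tall, on the table; leave it alone. Origin at the centre of its underside.
- dish: white dish, 150 mm wide, 35 mm tall, on the table; leave it alone. Origin at the centre of its underside.
- sponge: sponge, 75 x 45 x 28 mm, in the dish; leave it alone. Origin at the centre of its underside.
- jar: glass jar with a lid, 70 mm wide, 90 mm tall, on the table; leave it alone. Origin at the centre of its underside.

How it is judged:
By the outcome, as a careful person would: the job done as asked, in the order asked, and still so for the second after the job is handed in, with the robot touching nothing.
It also fails if it takes over 48 s, if anything falls off the work surface, if the arm or the gripper's body presses on something with over 40 N, if the wrist force passes 120 N, or if a joint passes its speed limit or range.

## Robot

A 6-joint arm with a two-finger parallel gripper is mounted at the origin on the work surface. World frame = base frame: x ahead of the robot, y to its left, z up, the work surface at z = 0. Lengths are in m, angles in rad, forces in N, time in s.
With the tool pointing down it reaches from about 0.25 to 0.725 m from the base axis. Payload 4 kg.
Tool frame: the origin (TCP) lies midway between the tips of the shut fingers; the grasp point (between the pads) lies 19 mm behind it; z points along the fingers, x is the direction in which the jaws open and shut, and the axes are right-handed (so a half turn about z gives the same grasp; the last joint's range is limited). The gripper opens to 85 mm and grips with 20 to 120 N. Pads are 22 mm wide; open, the fingers measure 114 mm over their backs; the gripper's body (76 mm by 85 mm) begins 54 mm behind the grasp point. The pads swing forward as they close: fully open they stand 13 mm farther back than shut.
Start: joints at [1.195, 0.241, 0.005, 1.335, 0, 1.571], TCP at [0.184, 0.465, 0.231] pointing down, gripper open.
Joint ranges: [-2.72, 2.72], [-1.05, 1.87], [-1.09, 1.28], [-1.99, 2.15], [-1.42, 1.44], [-3.14, 3.14]. Speed limits (rad/s): [2.79, 2.79, 3.14, 3.14, 3.14, 3.14].

## Interface

Orientations are given as a unit quaternion [x, y, z, w].
In Python, from workcell import bot, vision, ticket gives the robot as it stands.
- The arm moves only by the tool play_rows, never from a script. Its argument "deltas" is one flat list of numbers, 5 for each row, row after row: the opening, from 0 (shut) to 1 (fully open), then the shift along the tool's x, y, z in units of 60 mm (1.0 is 60 mm), then the turn about the tool's z in degrees. A call has 1 to 12 rows; each row shifts and turns the pose as measured when the row begins, along the tool's axes as they then stand; what a row does not reach is not made up. A row lasts 1/8 s, in which the tool goes at most 62.5 mm and 10.7 degrees, less where a joint would pass 70% of its speed; a pose out of reach is approached as far as the arm can. A call is refused whole if a number of a shift passes 1 or a number of a turn 10.7, either way. A call with a gripper value outside its range is refused whole. The fingers move at their own pace and stop on an object; the grip force is fixed at half the most. Time passes only in rows, so rows that do not move let the fingers close. It gives the time, the measured TCP pose, the force and the opening at its end, in the units of the state.
- bot.get_obs(): the state, without advancing time (a new reading comes with each control period).
- vision.camera(name): name is "scene" or "side" or "wrist"; returns a dict with "color" (420x560x3 uint8, blue, green, red), "intrinsics" (3x3 intrinsics, pixels), "rvec" (rotation vector, rad) and "tvec" (3), from world to camera coordinates, as OpenCV has them. Camera axes: x right, y down, z forward; pixel columns grow to the right and rows downward; lengths in m; the calibration is good to about 2 mm. A picture is of the moment at which its call begins. There is no depth.
- ticket.job_done(): hands the job in, once; it reports no verdict.
The state is a dict: "clock": time; "joint_pos": joint angles; "joint_vel": joint speeds; "tau": joint torques, N m; "eef_pos": TCP position; "tool_rot": TCP orientation; "ft_force": force on the tool from outside, world axes, zero at the start; "ft_torque": the same for the moment, N m; "grip_width": finger opening in m.
Only numpy, scipy, OpenCV 4.12 (cv2) and the standard library are available. Lean on these libraries where they do the work, as an engineer would, in place of code of your own. Each camera call takes 0.05 s, during which the arm holds its last target. There are 200 camera calls.

## Working session

There is one attempt and no reset: what is moved stays moved. The work goes in short steps, Python scripts to look and compute and a tool call to move; the robot and the scene stay as the last step left them, time stands still between calls to the robot, and variables do not carry over. Pictures are saved under pics/ and viewed, about 8 in all and at most 12, crops included, and the job is handed in when it is done.

Besides the shell and the picture viewer there is one more tool, called after "Emit:" in YAML: its name, and indented under it one key for each argument. play_rows: Moves the arm, as the interface text tells. Its arguments: {"type":"object","properties":{"deltas":{"type":"array"}},"required":["deltas"]}

```bash
mkdir -p pics; cat > h.py <<'E'
import numpy as np, cv2
from workcell import bot, vision, ticket
def shot(n,f):
    c=vision.camera(n); cv2.imwrite(f'pics/{f}.png',c['color']); np.savez(f'pics/{f}.npz',**{k:np.array(v) for k,v in c.items()}); return c
def load(f): return dict(np.load(f'pics/{f}.npz'))
def ray(c,uv):
    R=cv2.Rodrigues(np.array(c['rvec'],float))[0]; t=np.array(c['tvec'],float).reshape(3)
    d=R.T@np.linalg.inv(c['intrinsics'])@np.array([uv[0],uv[1],1.]); return -R.T@t,d/np.linalg.norm(d)
def onz(c,uv,z):
    o,d=ray(c,uv); return o+d*(z-o[2])/d[2]
def proj(c,P): return cv2.projectPoints(np.array(P,float).reshape(-1,3),c['rvec'],c['tvec'],c['intrinsics'],None)[0].reshape(-1,2)
E
python3 - <<'E'
from h import *
a=shot('scene','s1');b=shot('side','d1')
for c in(a,b): print(ray(c,(280,210)))
print(bot.get_obs())
E
```

```text
(array([ 1.28731675, -0.4389855 ,  1.22480171]), array([-0.50831108,  0.28385002, -0.81304921]))
(array([0.50528254, 1.06188721, 1.22680257]), array([ 0.06554248, -0.69443395, -0.71656519]))
{'clock': 0.1, 'joint_pos': array([ 1.19501170e+00,  2.41306267e-01,  3.85741458e-03,  1.33519138e+00,
       -2.87818097e-05,  1.57081703e+00]), 'joint_vel': array([ 0.00065979, -0.00156333,  0.0035008 , -0.00079512,  0.00066941,
       -0.0011936 ]), 'tau': array([-6.49386529e-04, -3.73137367e+01,  2.53010148e+01,  1.08227230e-02,
       -7.76899287e-05,  4.76601414e-06]), 'eef_pos': array([0.18330288, 0.46458335, 0.23051705]), 'tool_rot': array([ 8.26746813e-01,  5.62573423e-01, -7.54115370e-04,  5.30579884e-04]), 'ft_force': array([-0.14642789, -0.02066759, -0.88907996]), 'ft_torque': array([0.01030909, 0.04256352, 0.04951987]), 'grip_width': 0.08534874177024328}
```

View pics/s1.png

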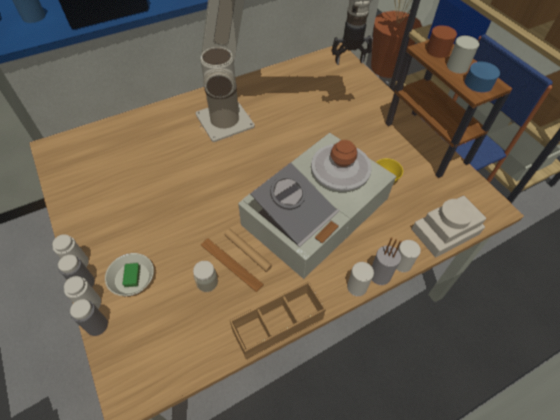

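View pics/d1.png

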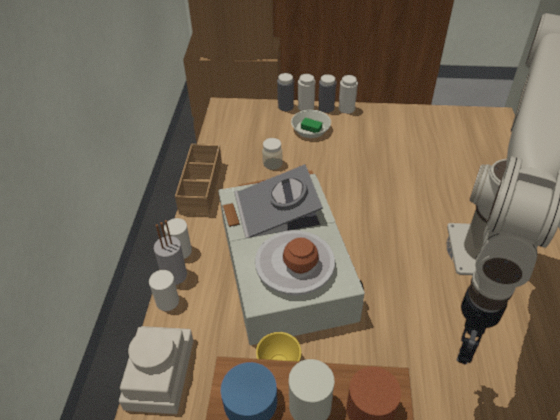

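Scene view: wheel at about (315,195), cover ajar at (290,205), fastener at (289,192). Side view: cover at (280,200), fastener at (290,192). I'll zoom both for corners.

```bash
python3 - <<'E'
from h import *
def crop(f,x,y,w,h,s):
    i=cv2.imread(f'pics/{f}.png')[y:y+h,x:x+w]; i=cv2.resize(i,None,fx=s,fy=s,interpolation=cv2.INTER_CUBIC)
    for k in range(0,w,20): cv2.putText(i,str(x+k),(int(k*s),9),0,.33,(0,0,255)); cv2.line(i,(int(k*s),10),(int(k*s),14),(0,0,255))
    for k in range(0,h,20): cv2.putText(i,str(y+k),(0,int(k*s)+4),0,.33,(0,0,255))
    return i
a=crop('s1',230,130,175,140,4.5); cv2.imwrite('pics/s1c.png',a)
b=crop('d1',210,160,160,120,5); cv2.imwrite('pics/d1c.png',b)
E
```

```text
(no output)
```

View pics/s1c.png

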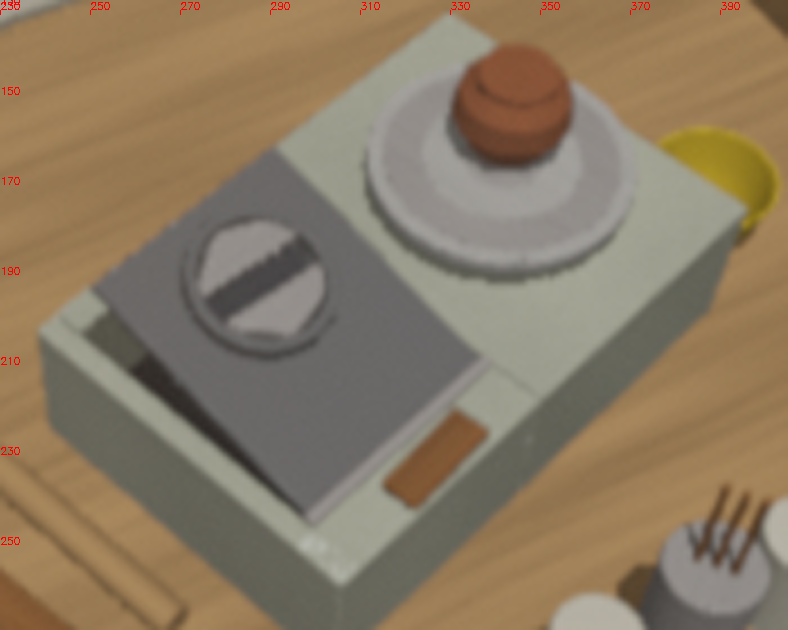

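View pics/d1c.png

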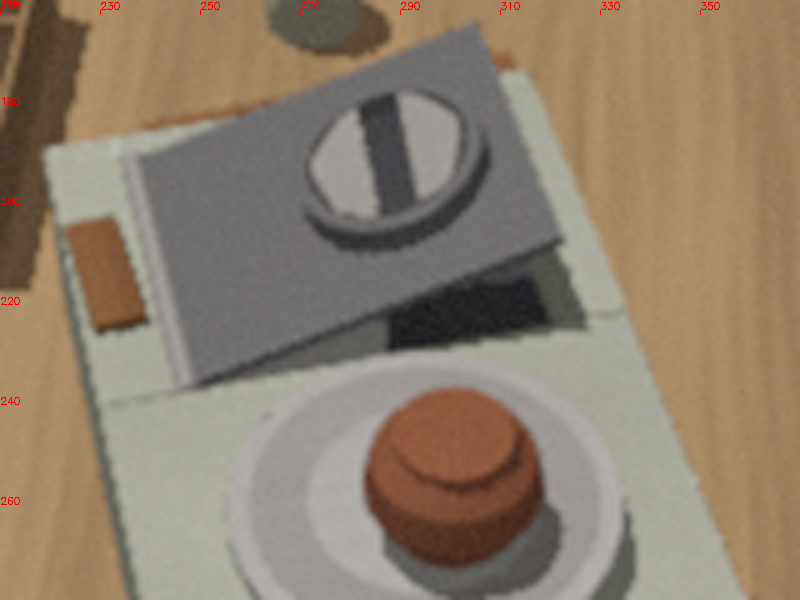

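```bash
cat >> h.py <<'E'
def tri(c1,u1,c2,u2):
    o1,d1=ray(c1,u1);o2,d2=ray(c2,u2);A=np.stack([d1,-d2],1)
    s=np.linalg.lstsq(A,o2-o1,rcond=None)[0];p,q=o1+s[0]*d1,o2+s[1]*d2
    return (p+q)/2,np.linalg.norm(p-q)
E
python3 - <<'E'
from h import *
s=load('s1');d=load('d1')
S=lambda x,y:(230+x/4.5,130+y/4.5); D=lambda x,y:(210+x/5,160+y/5)
loc=np.array([[-.15,.23],[.15,.23],[.15,-.23],[-.15,-.23],[.15,-.23],[-.15,-.23]])
W=np.array([onz(s,S(*p),.13)[:2] for p in [(448,12),(748,210),(342,585),(40,330)]]+[onz(d,D(*p),.13)[:2] for p in[(45,148),(525,70)]])
print(W.round(4))
l=loc-loc.mean(0);w=W-W.mean(0);H=l.T@w
yaw=np.arctan2(H[0,1]-H[1,0],H[0,0]+H[1,1]);R=np.array([[np.cos(yaw),-np.sin(yaw)],[np.sin(yaw),np.cos(yaw)]])
c=W.mean(0)-R@loc.mean(0);print('c',c,'yaw',yaw,'res',(W-(loc@R.T+c)).round(4).tolist())
toW=lambda p:np.r_[R.T@(p[:2]-c),p[2]]
for n,a,b in [('FL',(275,148),(562,238)),('FR',(92,290),(473,22)),('slotR?',(212,308),(380,95)),('slotL?',(308,245),(400,213))]:
    p,e=tri(s,S(*a),d,D(*b));q=toW(p);print(n,p.round(4),toW(p).round(4),e.round(4),'ang',np.arctan2(q[2]-.126,.1-q[0])-np.arctan2(.004,.222))
for P in [[-.122,-.115,.13],[-.047,-.115,.147],[.1,-.115,.13],[0,.11,.162]]: print(R@P[:2]+c,P[2])
np.savez('pose.npz',c=c,R=R,yaw=yaw)
E
```

```text
[[ 0.3786  0.2722]
 [ 0.6649  0.3608]
 [ 0.7995 -0.075 ]
 [ 0.5171 -0.1622]
 [ 0.7937 -0.0745]
 [ 0.5104 -0.1612]]
c [0.5881825  0.09996456] yaw 0.29816683343265754 res [[0.0014, -0.0036], [0.0009, -0.0031], [0.0004, 0.0008], [0.0047, 0.0018], [-0.0054, 0.0013], [-0.002, 0.0027]]
FL [0.4876 0.0442 0.1914] [-0.1125 -0.0238  0.1914] 0.0045 ang 0.2803846547029842
FR [ 0.5435 -0.1318  0.1911] [-0.1108 -0.2084  0.1911] 0.0038 ang 0.2815984449467529
slotR? [ 0.5946 -0.0655  0.19  ] [-0.0425 -0.1601  0.19  ] 0.0053 ang 0.4043706592468546
slotL? [0.5758 0.0232 0.1854] [-0.0343 -0.0697  0.1854] 0.0016 ang 0.3983784193389077
[ 0.50534892 -0.045801  ] 0.13
[ 0.57703966 -0.02376837] 0.147
[0.71755353 0.01941559] 0.13
[0.55586797 0.20511098] 0.162
```

Wheel pose is consistent: residuals are under 5 mm, both cover corners give an angle of 0.28, and the slot is at about 0.1. Now I'll plan the approach to the cover strip.

```bash
cat >> h.py <<'E'
from scipy.spatial.transform import Rotation as Ro
def wl(x,y): z=np.load('pose.npz'); return z['R']@[x,y]+z['c']
def lw(p): z=np.load('pose.npz'); return z['R'].T@(np.array(p[:2])-z['c'])
def state():
    o=bot.get_obs(); M=Ro.from_quat(o['tool_rot']).as_matrix(); yaw=np.degrees(np.arctan2(M[1,0],M[0,0]))
    print('t',round(o['clock'],2),'tcp',o['eef_pos'].round(4),'loc',lw(o['eef_pos']).round(4),'yaw',yaw.round(2),'z-ax',M[:,2].round(3),'F',o['ft_force'].round(1),'T',o['ft_torque'].round(2),'g',round(o['grip_width'],4),'j6',o['joint_pos'].round(2)[[0,5]]); return o,M,yaw
def plan(P,yawt,n,g):
    o,M,yaw=state(); M=M.copy(); p=o['eef_pos'].copy(); dy=(yaw-yawt+180)%360-180; out=[]
    for k in range(n):
        d=(np.array(P)-p)/(n-k); a=dy/n
        v=np.round(M.T@d/.06,2); a=round(a,1); out+=[g,*v,a]; p=p+M@v*.06; M=M@Ro.from_euler('z',a,degrees=True).as_matrix()
    print([float(x) for x in out],'end',p.round(4))
E
python3 - <<'E'
from h import *
q=wl(-.108,-.055); print(q); plan([*q,.235],107.1,12,0)
E
```

```text
[0.50110508 0.01566435]
t 0.1 tcp [0.1833 0.4646 0.2305] loc [-0.2799  0.4675] yaw 68.47 z-ax [-0.001 -0.002 -1.   ] F [-0.1 -0.  -0.9] T [0.01 0.04 0.05] g 0.0853 j6 [1.2  1.57]
[0.0, -0.42, 0.64, -0.01, -3.2, 0.0, -0.45, 0.62, -0.01, -3.2, 0.0, -0.49, 0.59, -0.0, -3.2, 0.0, -0.52, 0.56, -0.01, -3.2, 0.0, -0.55, 0.53, -0.0, -3.2, 0.0, -0.58, 0.5, -0.01, -3.2, 0.0, -0.6, 0.47, -0.0, -3.2, 0.0, -0.63, 0.43, -0.01, -3.2, 0.0, -0.65, 0.39, -0.0, -3.2, 0.0, -0.67, 0.36, -0.01, -3.2, 0.0, -0.7, 0.32, -0.0, -3.2, 0.0, -0.71, 0.28, -0.01, -3.2] end [0.501  0.0155 0.2353]
```

Emit:
play_rows:
  deltas: [0, -0.42, 0.64, -0.01, -3.2, 0, -0.45, 0.62, -0.01, -3.2, 0, -0.49, 0.59, 0, -3.2, 0, -0.52, 0.56, -0.01, -3.2, 0, -0.55, 0.53, 0, -3.2, 0, -0.58, 0.5, -0.01, -3.2, 0, -0.6, 0.47, 0, -3.2, 0, -0.63, 0.43, -0.01, -3.2, 0, -0.65, 0.39, 0, -3.2, 0, -0.67, 0.36, -0.01, -3.2, 0, -0.7, 0.32, 0, -3.2, 0, -0.71, 0.28, -0.01, -3.2]

```text
clock: 1.6
eef_pos: [0.5125, 0.0069, 0.2307]
tool_rot: [0.584, 0.812, -0.004, -0.001]
ft_force: [0.9, 0.1, -0.5]
grip_width: 0.0003
```

```bash
python3 - <<'E'
from h import *
q=wl(-.108,-.055); plan([*q,.205],107.1,4,0)
E
```

```text
t 1.6 tcp [0.5125 0.0069 0.2307] loc [-0.0997 -0.0668] yaw 108.6 z-ax [-0.007 -0.005 -1.   ] F [ 0.9  0.1 -0.5] T [ 0.04 -0.04 -0.  ] g 0.0003 j6 [ 0.02 -0.31]
[0.0, 0.05, -0.03, 0.11, 0.4, 0.0, 0.05, -0.03, 0.11, 0.4, 0.0, 0.05, -0.04, 0.1, 0.4, 0.0, 0.05, -0.03, 0.11, 0.4] end [0.5012 0.0157 0.2049]
```

Emit:
play_rows:
  deltas: [0, 0.05, -0.03, 0.11, 0.4, 0, 0.05, -0.03, 0.11, 0.4, 0, 0.05, -0.04, 0.1, 0.4, 0, 0.05, -0.03, 0.11, 0.4, 0, 0, 0, 0, 0]

```text
clock: 2.22
eef_pos: [0.4991, 0.0161, 0.2015]
tool_rot: [0.596, 0.803, -0.006, -0.003]
ft_force: [-0.1, -0.5, 0.9]
grip_width: -0.0001
```

```bash
python3 - <<'E'
from h import *
state(); shot('side','d2'); i=cv2.resize(load('d2')['color'][130:280,200:400],None,fx=4,fy=4,interpolation=2); cv2.imwrite('pics/d2c.png',i)
E
```

```text
t 2.23 tcp [0.4991 0.0161 0.2015] loc [-0.1098 -0.054 ] yaw 106.81 z-ax [-0.011 -0.005 -1.   ] F [-0.1 -0.5  0.9] T [ 0.03 -0.04  0.09] g -0.0001 j6 [ 0.04 -0.26]
```

View pics/d2c.png

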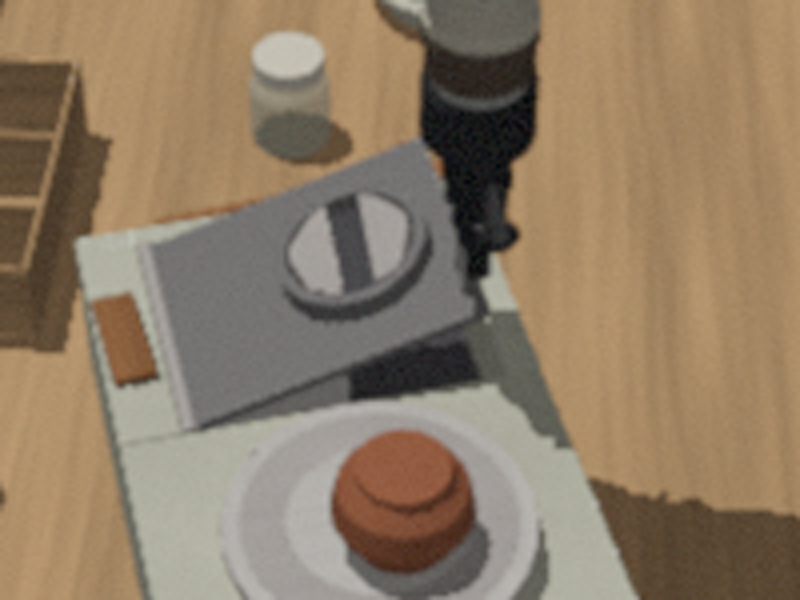

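Tip at crop (478,272) hovers over the front edge, left of the collar. I'll shift 6 mm inward and press down.

Emit:
play_rows:
  deltas: [0, 0, 0.1, 0, 0, 0, 0, 0, 0.1, 0, 0, 0, 0, 0.1, 0, 0, 0, 0, 0.1, 0, 0, 0, 0, 0.1, 0]

```text
clock: 2.9
eef_pos: [0.5064, 0.0179, 0.1778]
tool_rot: [0.596, 0.803, -0.004, -0.001]
ft_force: [-0.8, -0.8, 1.1]
grip_width: 0.0
```

```bash
python3 -c "
from h import *
state()"
```

```text
t 2.9 tcp [0.5064 0.0179 0.1778] loc [-0.1023 -0.0544] yaw 106.83 z-ax [-0.008 -0.005 -1.   ] F [-0.8 -0.8  1.1] T [ 0.02  0.14 -0.01] g 0.0 j6 [ 0.04 -0.26]
```

Emit:
play_rows:
  deltas: [0, 0, 0, 0.1, 0, 0, 0, 0, 0.1, 0, 0, 0, 0, 0.1, 0, 0, 0, 0, 0.1, 0, 0, 0, 0, 0.1, 0, 0, 0, 0, 0.1, 0, 0, 0, 0, 0.08, 0]

```text
clock: 3.78
eef_pos: [0.5052, 0.0174, 0.1336]
tool_rot: [0.596, 0.803, -0.005, -0.002]
ft_force: [-1.2, -0.3, 1.7]
grip_width: 0.0001
```

```bash
python3 -c "
from h import *
state()"
```

```text
t 3.77 tcp [0.5052 0.0174 0.1336] loc [-0.1036 -0.0546] yaw 106.81 z-ax [-0.009 -0.006 -1.   ] F [-1.2 -0.3  1.7] T [-0.12  0.18 -0.01] g 0.0001 j6 [ 0.04 -0.26]
```

Emit:
play_rows:
  deltas: [0, 0, 0, 0.04, 0, 0, 0, 0, 0.04, 0, 0, 0, 0, 0.04, 0]

```text
clock: 4.15
eef_pos: [0.5052, 0.0173, 0.1299]
tool_rot: [0.596, 0.803, -0.004, -0.001]
ft_force: [-8.6, -0.9, 19.7]
grip_width: -0.0003
```

Emit:
play_rows:
  deltas: [0, 0, 0, 0.04, 0]

```text
clock: 4.28
eef_pos: [0.5052, 0.0174, 0.1299]
tool_rot: [0.596, 0.803, -0.004, -0.001]
ft_force: [-6.9, 0.3, 15.8]
grip_width: 0.0
```

Hard stop at z = 0.130 with about 20 N, so the cover is flush. I'll lift and look at the slot.

Emit:
play_rows:
  deltas: [0, 0, 0, -0.3, 0, 0, 0, 0, -0.5, 0, 0, 0, 0, -0.5, 0, 0.5, 0, 0, -0.4, 0, 0.5, 0, -0.3, 0, 0, 0.5, 0, -0.3, 0, 0, 0.5, 0, 0, 0, 0]

```text
clock: 5.15
eef_pos: [0.4728, 0.0081, 0.2362]
tool_rot: [0.596, 0.803, -0.001, 0.001]
ft_force: [0.4, -0.2, 0.3]
grip_width: 0.0432
```

```bash
python3 - <<'E'
from h import *
state(); shot('scene','s3');shot('side','d3');shot('wrist','w3')
a=cv2.resize(load('s3')['color'][140:240,235:335],(400,400),interpolation=2);b=cv2.resize(load('d3')['color'][150:250,230:330],(400,400),interpolation=2)
cv2.imwrite('pics/m3.png',np.hstack([a,b]))
E
```

```text
t 5.15 tcp [0.4728 0.0081 0.2362] loc [-0.1373 -0.0539] yaw 106.85 z-ax [ 0.001 -0.004 -1.   ] F [ 0.4 -0.2  0.3] T [-0.05 -0.05 -0.03] g 0.0432 j6 [ 0.02 -0.27]
```

View pics/m3.png

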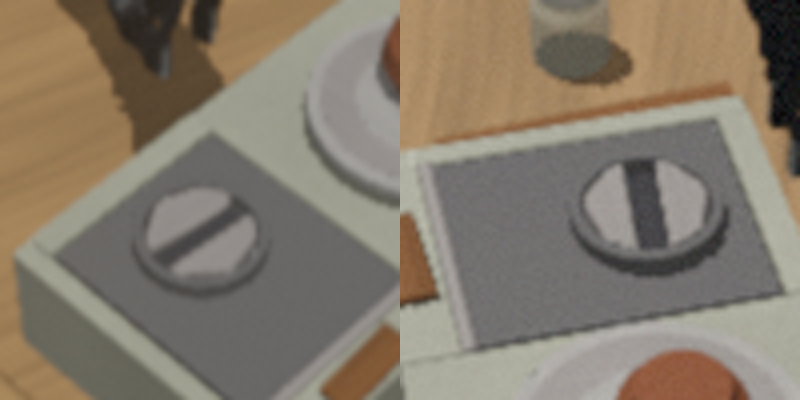

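View pics/w3.png

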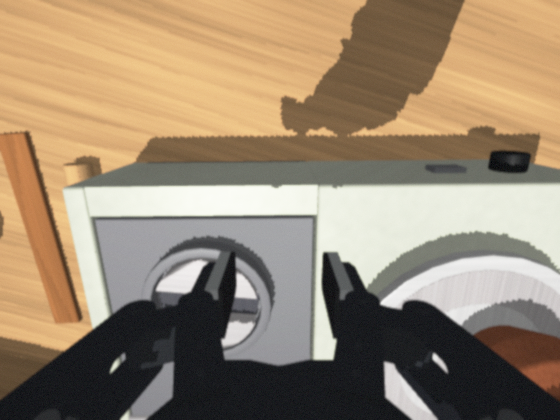

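Cover looks flush in both views; the slot is seen in m3-left from (160,258) to (247,203), and the wrist camera shows the fastener at (208,303). Now I'll measure its centre and slot angle from the two bright disc segments.

```bash
cat >> h.py <<'E'
def disc(f):
    c=load(f); g=cv2.cvtColor(c['color'],cv2.COLOR_BGR2GRAY); p=proj(c,[*wl(-.047,-.115),.147])[0]
    m=np.zeros_like(g); Q=np.array([[*wl(-.047+.043*np.cos(a),-.115+.043*np.sin(a)),.147] for a in np.linspace(0,6.28,40)])
    cv2.fillPoly(m,[proj(c,Q).round().astype(int)],255)
    t,_=cv2.threshold(g[m>0].reshape(-1,1),0,255,cv2.THRESH_OTSU); b=((g>t)&(m>0)).astype(np.uint8)
    n,L,st,ce=cv2.connectedComponentsWithStats(b); k=np.argsort(-st[1:,4])[:2]+1
    P=[]
    for i in k:
        ys,xs=np.nonzero(L==i); P.append(np.mean([lw(onz(c,(x,y),.147)) for x,y in zip(xs,ys)],0))
    d=P[0]-P[1]; d=d if d[0]>0 else -d
    print(f,'thr',t,'areas',st[k,4],'centre loc',((P[0]+P[1])/2).round(4),'latch',-np.arctan2(d[1],d[0]).round(3),'sep',np.linalg.norm(d).round(4))
E
python3 -c "
from h import *
disc('s3');disc('d3')
for f,p in (('s3',(235+202/4,140+232/4)),('d3',(230+250/4,150+205/4))): print(lw(onz(load(f),p,.147)))
"
```

```text
s3 thr 109.0 areas [180 161] centre loc [-0.0463 -0.1163] latch 0.125 sep 0.0473
d3 thr 113.0 areas [172 169] centre loc [-0.0484 -0.1142] latch 0.084 sep 0.0492
[-0.04454129 -0.11642882]
[-0.05216562 -0.11120168]
```

```bash
python3 -c "
from h import *
plan([*wl(-.047,-.115),.200],101.1,5,.5)"
```

```text
t 5.3 tcp [0.4738 0.0083 0.2359] loc [-0.1363 -0.054 ] yaw 106.88 z-ax [ 0.    -0.004 -1.   ] F [0.  0.  0.4] T [ 0.   -0.    0.02] g 0.0428 j6 [ 0.02 -0.27]
[0.5, -0.2, 0.3, 0.12, 1.2, 0.5, -0.2, 0.3, 0.12, 1.2, 0.5, -0.19, 0.31, 0.12, 1.2, 0.5, -0.18, 0.31, 0.12, 1.2, 0.5, -0.18, 0.31, 0.12, 1.2] end [ 0.5769 -0.024   0.2   ]
```

Emit:
play_rows:
  deltas: [0.5, -0.2, 0.3, 0.12, 1.2, 0.5, -0.2, 0.3, 0.12, 1.2, 0.5, -0.19, 0.31, 0.12, 1.2, 0.5, -0.18, 0.31, 0.12, 1.2, 0.5, -0.18, 0.31, 0.12, 1.2, 0.5, 0, 0, 0, 0]

```text
clock: 6.05
eef_pos: [0.5838, -0.0235, 0.1962]
tool_rot: [0.637, 0.771, -0.001, 0.001]
ft_force: [0.2, 0.5, -0.3]
grip_width: 0.0425
```

```bash
python3 -c "
from h import *
plan([*wl(-.047,-.115),.165],101.1,3,.5)"
```

```text
t 6.05 tcp [ 0.5838 -0.0235  0.1962] loc [-0.0405 -0.1167] yaw 100.81 z-ax [-0.    -0.003 -1.   ] F [ 0.2  0.5 -0.3] T [-0.   -0.04  0.02] g 0.0425 j6 [-0.04 -0.23]
[0.5, 0.01, -0.04, 0.17, -0.1, 0.5, 0.0, -0.04, 0.18, -0.1, 0.5, 0.01, -0.03, 0.17, -0.1] end [ 0.5771 -0.0237  0.165 ]
```

Emit:
play_rows:
  deltas: [0.5, 0.01, -0.04, 0.17, -0.1, 0.5, 0, -0.04, 0.18, -0.1, 0.5, 0.01, -0.03, 0.17, -0.1, 0.5, 0, 0, 0, 0]

```text
clock: 6.55
eef_pos: [0.5746, -0.0227, 0.1624]
tool_rot: [0.635, 0.773, -0.002, -0.0]
ft_force: [-0.0, 0.3, 0.2]
grip_width: 0.0424
```

```bash
python3 - <<'E'
from h import *
plan([*wl(-.047,-.115),.150],101.1,2,.5); shot('wrist','w4'); cv2.imwrite('pics/w4c.png',cv2.resize(load('w4')['color'][180:380,130:430],None,fx=2.6,fy=2.6))
E
```

```text
t 6.55 tcp [ 0.5746 -0.0227  0.1624] loc [-0.049  -0.1133] yaw 101.22 z-ax [-0.003 -0.002 -1.   ] F [-0.   0.3  0.2] T [-0.04  0.    0.04] g 0.0424 j6 [-0.04 -0.23]
[0.5, -0.01, 0.02, 0.1, 0.1, 0.5, -0.01, 0.02, 0.11, 0.1] end [ 0.5772 -0.0234  0.1498]
```

View pics/w4c.png

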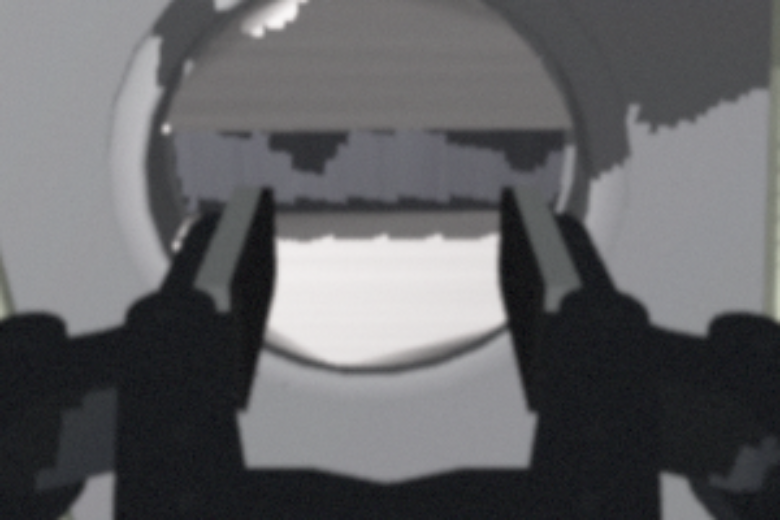

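The wrist view shows the slot parallel to the finger line (slot edges at crop rows 130 and 210), with the fingers inside its length. I'll descend gently.

Emit:
play_rows:
  deltas: [0.5, -0.01, 0.02, 0.1, 0.1, 0.5, -0.01, 0.02, 0.05, 0.1, 0.5, 0, 0, 0, 0]

```text
clock: 6.98
eef_pos: [0.5787, -0.0235, 0.1546]
tool_rot: [0.636, 0.772, -0.001, 0.001]
ft_force: [0.2, -0.9, 0.3]
grip_width: 0.0428
```

```bash
python3 - <<'E'
from h import *
plan([*wl(-.047,-.115),.140],101.1,3,.5)
E
```

```text
t 6.97 tcp [ 0.5787 -0.0235  0.1546] loc [-0.0454 -0.1152] yaw 101.01 z-ax [ 0.001 -0.003 -1.   ] F [ 0.2 -0.9  0.3] T [ 0.02 -0.02 -0.02] g 0.0428 j6 [-0.04 -0.23]
[0.5, 0.0, -0.01, 0.08, -0.0, 0.5, 0.0, -0.01, 0.08, -0.0, 0.5, 0.0, -0.01, 0.08, -0.0] end [ 0.5769 -0.0239  0.1402]
```

Emit:
play_rows:
  deltas: [0.5, 0, -0.02, 0.08, 0, 0.5, 0, 0, 0.08, 0, 0.5, 0, 0, 0.06, 0]

```text
clock: 7.35
eef_pos: [0.5783, -0.0238, 0.1428]
tool_rot: [0.636, 0.772, 0.0, 0.002]
ft_force: [-6.4, 0.8, 20.4]
grip_width: 0.0427
```

Emit:
play_rows:
  deltas: [0.5, 0, 0, 0.05, 0, 0.5, 0, 0, 0.04, 0]

```text
clock: 7.6
eef_pos: [0.5782, -0.0238, 0.1431]
tool_rot: [0.636, 0.772, 0.002, 0.004]
ft_force: [-5.8, -0.4, 12.0]
grip_width: 0.0428
```

```bash
python3 -c "
from h import *
state()"
```

```text
t 7.6 tcp [ 0.5782 -0.0238  0.1431] loc [-0.0459 -0.1154] yaw 101.01 z-ax [ 0.008 -0.002 -1.   ] F [-5.8 -0.4 12. ] T [0.15 1.09 0.01] g 0.0428 j6 [-0.04 -0.23]
```

Emit:
play_rows:
  deltas: [0.5, 0, 0, -0.1, 0, 0.5, 0, 0, -0.05, 0, 0.5, 0, 0, 0, 0]

```text
clock: 7.98
eef_pos: [0.5783, -0.0238, 0.1528]
tool_rot: [0.636, 0.772, 0.002, 0.004]
ft_force: [-0.6, -0.2, -0.2]
grip_width: 0.0431
```

```bash
python3 - <<'E'
from h import *
c=load('w4'); C=lambda x,y:(130+x/2.6,180+y/2.6)
print('cam loc',lw(ray(c,(280,210))[0]),ray(c,(280,210))[0][2])
for x,y in [(370,130),(370,210),(370,237),(165,128),(575,128)]: print((x,y),lw(onz(c,C(x,y),.147)).round(4))
for x,y in [(255,190),(518,190)]: print('tip',(x,y),lw(onz(c,C(x,y),.162+.004)).round(4))
state(); shot('wrist','w5');shot('side','d5')
a=cv2.resize(load('w5')['color'][180:360,150:410],None,fx=2,fy=2,interpolation=2)
b=cv2.resize(load('d5')['color'][160:250,250:330],None,fx=4,fy=4,interpolation=2)
m=np.zeros((360,845,3),np.uint8);m[:,:520]=a;m[:,525:]=b;cv2.imwrite('pics/m5.png',m[:,:800])
E
```

```text
cam loc [-0.12318405 -0.10576095] 0.30557997140208926
(370, 130) [-0.0625 -0.1155]
(370, 210) [-0.0443 -0.1175]
(370, 237) [-0.0379 -0.1182]
(165, 128) [-0.0673 -0.1578]
(575, 128) [-0.0587 -0.0732]
tip (255, 190) [-0.06   -0.1371]
tip (518, 190) [-0.0551 -0.0881]
t 7.97 tcp [ 0.5783 -0.0238  0.1528] loc [-0.0458 -0.1154] yaw 101.01 z-ax [ 0.009 -0.002 -1.   ] F [-0.6 -0.2 -0.2] T [-0.01  0.03  0.03] g 0.0431 j6 [-0.04 -0.23]
```

View pics/m5.png

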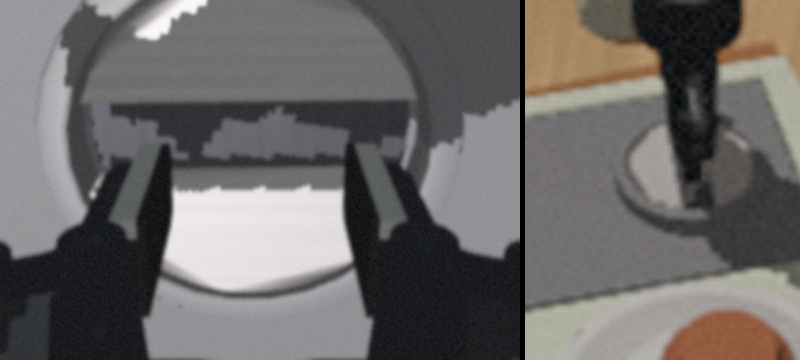

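The wrist view shows the fingertips (row 145) about 5 mm too far toward the hinge relative to the slot (front rim row 103, far rim row 188). I'll shift 5 mm toward the front and retry.

Emit:
play_rows:
  deltas: [0.5, 0, -0.09, 0, 0, 0.5, 0, 0, 0, 0]

```text
clock: 8.32
eef_pos: [0.572, -0.0249, 0.1514]
tool_rot: [0.636, 0.772, 0.001, 0.003]
ft_force: [-0.6, -0.4, 0.3]
grip_width: 0.0426
```

Emit:
play_rows:
  deltas: [0.5, 0, 0, 0.06, 0, 0.5, 0, 0, 0.06, 0, 0.5, 0, 0, 0.04, 0]

```text
clock: 8.7
eef_pos: [0.5725, -0.025, 0.1412]
tool_rot: [0.636, 0.772, 0.002, 0.004]
ft_force: [1.5, -0.2, 0.9]
grip_width: 0.0426
```

```bash
python3 -c "
from h import *
state()"
```

```text
t 8.7 tcp [ 0.5725 -0.025   0.1412] loc [-0.0517 -0.1148] yaw 101.01 z-ax [ 0.008 -0.002 -1.   ] F [ 1.5 -0.2  0.9] T [-0.04 -0.2  -0.06] g 0.0426 j6 [-0.04 -0.23]
```

It's past the earlier contact height with no vertical load, so it's entering the slot. Going deeper.

Emit:
play_rows:
  deltas: [0.5, 0, 0, 0.05, 0, 0.5, 0, 0, 0.05, 0, 0.5, 0, 0, 0.04, 0]

```text
clock: 9.07
eef_pos: [0.5727, -0.0249, 0.1322]
tool_rot: [0.636, 0.772, 0.002, 0.004]
ft_force: [-0.1, -0.5, 0.8]
grip_width: 0.0429
```

```bash
python3 -c "
from h import *
state()"
```

```text
t 9.07 tcp [ 0.5727 -0.0249  0.1322] loc [-0.0515 -0.1148] yaw 101.02 z-ax [ 0.008 -0.002 -1.   ] F [-0.1 -0.5  0.8] T [ 0.01 -0.05 -0.01] g 0.0429 j6 [-0.04 -0.23]
```

Emit:
play_rows:
  deltas: [0.5, 0, 0, 0, 6, 0.5, 0, 0, 0, 6, 0.5, 0, 0, 0, 6]

```text
clock: 9.45
eef_pos: [0.5749, -0.0251, 0.1321]
tool_rot: [0.752, 0.659, 0.004, 0.005]
ft_force: [0.1, -0.4, 1.2]
grip_width: 0.0427
```

```bash
python3 -c "
from h import *
state()"
```

```text
t 9.45 tcp [ 0.5749 -0.0251  0.1321] loc [-0.0495 -0.1157] yaw 82.49 z-ax [ 0.012 -0.003 -1.   ] F [ 0.1 -0.4  1.2] T [0.01 0.1  0.13] g 0.0427 j6 [-0.04  0.09]
```

Driving torque is about 0.1 N m with no side force. Continuing.

Emit:
play_rows:
  deltas: [0.5, 0, 0, 0, 7, 0.5, 0, 0, 0, 7, 0.5, 0, 0, 0, 7, 0.5, 0, 0, 0, 7, 0.5, 0, 0, 0, 7, 0.5, 0, 0, 0, 7, 0.5, 0, 0, 0, 7, 0.5, 0, 0, 0, 5]

```text
clock: 10.45
eef_pos: [0.5762, -0.026, 0.1323]
tool_rot: [0.973, 0.231, 0.007, 0.004]
ft_force: [1.3, -0.4, -0.3]
grip_width: 0.043
```

```bash
python3 -c "
from h import *
state()"
```

```text
t 10.45 tcp [ 0.5762 -0.026   0.1323] loc [-0.0485 -0.1169] yaw 26.77 z-ax [ 0.015 -0.005 -1.   ] F [ 1.3 -0.4 -0.3] T [-0.09  0.02  0.11] g 0.043 j6 [-0.04  1.06]
```

Emit:
play_rows:
  deltas: [0.5, 0, 0, 0, 4, 0.5, 0, 0, 0, 4, 0.5, 0, 0, 0, 3]

```text
clock: 10.82
eef_pos: [0.5763, -0.0263, 0.1322]
tool_rot: [0.991, 0.134, 0.007, 0.004]
ft_force: [0.9, -1.2, -0.6]
grip_width: 0.0427
```

Emit:
play_rows:
  deltas: [0.5, 0, 0, 0, 2, 0.5, 0, 0, 0, 2]

```text
clock: 11.08
eef_pos: [0.5763, -0.0264, 0.1322]
tool_rot: [0.995, 0.099, 0.007, 0.004]
ft_force: [0.3, -0.3, 1.0]
grip_width: 0.0428
```

```bash
python3 -c "
from h import *
state()"
```

```text
t 11.07 tcp [ 0.5763 -0.0264  0.1322] loc [-0.0485 -0.1173] yaw 11.37 z-ax [ 0.015 -0.006 -1.   ] F [ 0.3 -0.3  1. ] T [-0.21  0.1   1.42] g 0.0428 j6 [-0.04  1.33]
```

Torque jumped to 1.4 N m, which is the hard stop. I'll relax within the slot play, lift straight out, and retreat.

Emit:
play_rows:
  deltas: [0.5, 0, 0, 0, -4, 0.5, 0, 0, 0, 0]

```text
clock: 11.32
eef_pos: [0.576, -0.0262, 0.132]
tool_rot: [0.991, 0.133, 0.007, 0.004]
ft_force: [1.1, -0.4, 0.2]
grip_width: 0.0426
```

```bash
python3 -c "
from h import *
state()"
```

```text
t 11.32 tcp [ 0.576  -0.0262  0.132 ] loc [-0.0487 -0.117 ] yaw 15.35 z-ax [ 0.014 -0.006 -1.   ] F [ 1.1 -0.4  0.2] T [ 0.02 -0.02  0.03] g 0.0426 j6 [-0.04  1.26]
```

Emit:
play_rows:
  deltas: [0.5, 0, 0, -0.2, 0, 0.5, 0, 0, -0.3, 0, 0.5, 0, 0, -0.4, 0, 0.5, 0, 0, -0.5, 0, 0.5, 0, 0, -0.5, 0, 0.5, -0.5, 0, 0, 0, 0.5, -0.7, 0, 0, 0, 0.5, -0.7, 0, 0, 0, 0.5, -0.7, 0, 0, 0, 0.5, -0.5, 0, 0, 0, 0.5, 0, 0, 0, 0]

```text
clock: 12.7
eef_pos: [0.3909, -0.0743, 0.2553]
tool_rot: [0.992, 0.127, 0.012, 0.005]
ft_force: [0.7, -0.6, 1.0]
grip_width: 0.0427
```

```bash
python3 - <<'E'
from h import *
state(); shot('scene','s6');shot('side','d6')
a=cv2.resize(load('s6')['color'][125:265,225:405],None,fx=2.2,fy=2.2,interpolation=2);b=cv2.resize(load('d6')['color'][150:290,200:380],None,fx=2.2,fy=2.2,interpolation=2)
cv2.imwrite('pics/m6.png',np.hstack([a,b])); disc('s6');disc('d6')
E
```

```text
t 12.7 tcp [ 0.3909 -0.0743  0.2553] loc [-0.2397 -0.1087] yaw 14.62 z-ax [ 0.025 -0.007 -1.   ] F [ 0.7 -0.6  1. ] T [-0.05 -0.07  0.  ] g 0.0427 j6 [-0.19  1.13]
s6 thr 108.0 areas [183 157] centre loc [-0.0465 -0.1177] latch -1.55 sep 0.0474
d6 thr 114.0 areas [179 178] centre loc [-0.0472 -0.1154] latch 1.563 sep 0.0493
```

View pics/m6.png

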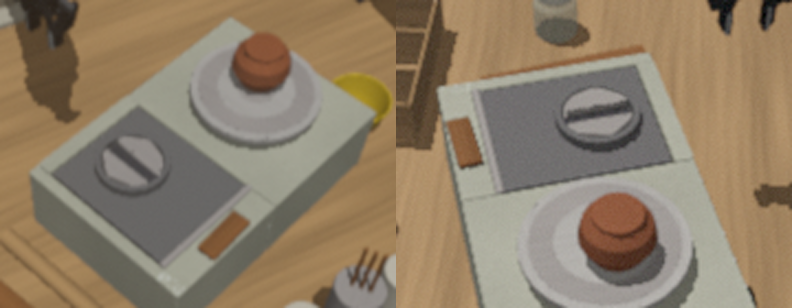

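The slot now runs front to back: 1.59 from the scene view (mod π) and 1.56 from the side. The cover is flush, the pot and rib are undisturbed, and the hand is clear.

```bash
python3 -c "
from h import *
print(ticket.job_done())"
```

```text
the job is handed in; nothing more can be done
None
```

The cover is shut flush and the fastener is turned clockwise to its stop. I handed the job in with the hand clear, at about 13 s on the robot clock.

- **Cover:** I pushed it down with the shut fingertips from about 0.28 rad. It stopped hard at z = 0.130 m with about 20 N, and it looks flush in both camera views.
- **First slot attempt:** This missed. The fingertips landed on the disc beside the slot, pressing with about 20 N. The wrist camera showed them about 5 mm too far toward the hinge, so I shifted them. The second try went in about 10 mm deep without load.
- **Fastener:** I turned it with both fingertips in the slot, at about 0.1 N m. The torque rose to 1.4 N m at the hard stop. The two cameras then read its angle as 1.59 and 1.56 rad, against 1.571 for locked.
- **Other things:** In the last pictures the pot and rib stand where they were. I did not measure the roller, slat, bowl, dish, sponge or jar again, but the arm went nowhere near them.

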